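# Hang a specimen trolley on the sloped gravity rail and let it roll to the stop

## Robot

A 6-joint arm with a two-finger parallel gripper is mounted at the origin on a cart in front of the work surface, level with it; the furniture and walls round the work are solid. World frame = base frame: x ahead of the robot, y to its left, z up, the work surface at z = 0. Lengths are in m, angles in degrees, forces in N, time in s.
With the tool pointing down it reaches from about 0.225 to 0.725 m from the base axis. Payload 3.1 kg.
Tool frame: the origin (TCP) lies between the finger pads; the fingertips stand 25 mm ahead of it and the grasp point (between the pads) lies 6 mm ahead of it; z points along the fingers, y is the line along which they close (so a half turn about z gives the same grasp; the last joint's range is limited). The gripper opens to 85 mm and grips with 20 to 120 N. Pads are 22 mm wide; open, the fingers measure 114 mm over their backs; the gripper's body (76 mm by 85 mm) begins 54 mm behind the grasp point. The pads swing forward as they close: fully open they stand 13 mm farther back than shut.
Start: joints at [56.562, 2.75, 5.684, 92.934, 0, 82.678], TCP at [0.231, 0.471, 0.256] pointing down, gripper open.
Joint ranges: [-166.93, 166.93], [-56.73, 111.36], [-69.38, 81.34], [-121.58, 131.49], [-85.45, 84.26], [-180, 180]. Speed limits (degrees/s): [159.86, 159.86, 180, 180, 180, 180].

## Interface

Orientations are given as a 3x3 rotation matrix whose columns are the frame's x, y, z axes.
In Python, from plant import env gives the robot as it stands.
- The arm moves only by the tool carry_out, never from a script. Its argument "increments" is a list of rows, each a list of 7 numbers: the turn, a rotation vector about the tool's x, y, z in rad, then the shift along the tool's x, y, z in cm, then the finger opening in cm, from 0 to 8.54. A call has 1 to 12 rows; each row shifts and turns the commanded pose from where the row before left it, along the tool's axes as they then stand; what a row does not reach is not made up. A row lasts 1/10 s, in which the tool goes at most 50 mm and 8.59 degrees, less where a joint would pass 70% of its speed; a pose out of reach is approached as far as the arm can. A call with a gripper value outside its range is refused whole. The fingers move at their own pace and stop on an object; the grip force is fixed at half the most. Time passes only in rows, so rows that do not move let the fingers close. It gives the time, the measured TCP pose, the force, the opening and the grip force at its end, in the units of the state.
- env.get_obs(): the state, without advancing time (a new reading comes with each control period).
- env.read_camera(name): name is "side" or "top" or "wrist"; returns a dict with "img" (480x640x3 uint8, blue, green, red), "fx", "fy", "cx", "cy" (pixels), "distortion" ([k1, k2, p1, p2, k3] as OpenCV has them; the pictures are not rectified), "R" (3x3) and "t" (3): a world point X has camera coordinates R X + t; the wrist camera has in their place "tool_from_camera" (4x4, takes a point from camera to tool coordinates, whose origin is the TCP and whose axes are the flange's). Camera axes: x right, y down, z forward; pixel columns grow to the right and rows downward; lengths in m; the calibration is good to about 2 mm. A picture is of the moment at which its call begins: read the wrist's pose just before it. There is no depth.
- env.sign_off(): hands the job in; it is judged then, once.
The state is a dict: "time_s": time; "qpos": joint angles; "qd": joint speeds; "joint_efforts": joint torques, N m; "ee_pos": TCP position; "ee_rot": TCP orientation; "wrist_force": force on the tool from outside, world axes, zero at the start; "wrist_torque": the same for the moment, N m; "finger_gap": finger opening in m; "gripper_force": force on a finger pad.
Only numpy, scipy, OpenCV 4.12 (cv2) and the standard library are available. Lean on these libraries where they do the work, as an engineer would, in place of code of your own. Each camera call takes 0.05 s, during which the arm holds its last target. There are 200 camera calls.

## Task

Pick up the blue specimen trolley, set it astride the sloped rail at the yellow-marked upper end, lowering it gently until you feel it bear on the rail, and only then release it so that it rolls down by itself to the rubber stop. Do not push it along or press it hard onto the rail, and leave the other things on the desk where they are.

Things in the scene. Friction and masses are not known exactly. Their poses are not given: they have to be found in the camera images.
- trolley: Blue specimen trolley, about 0.4 kg, standing on the desk: an inverted U of two cheek plates 100 mm long, 6 mm thick, 14 mm apart inside, under a bridge whose top is 66 mm up; 106 mm high over all. A specimen puck on each cheek reaches 32 mm out from the middle plane, 3 to 34 mm up. Origin: centre of the underside; x along it (rolling direction), y across, z up. Same either way round.
- trolley_tab (a point): Centre of the bare aluminium grip tab on top of the trolley: tab 44 mm long along the trolley's x, 10 mm thick along its y, 66 to 106 mm above the underside. Grip across the thickness. Axes as the trolley's.
- trolley_rollers (a point): Point in the trolley's middle plane level with the lowest points of its two white free-running rollers (20 mm diameter, 34 mm either side of the middle), 36 mm above the cheeks' underside. On the rail the rollers run on the blade's top edge and the cheeks hang 36 mm down its sides.
- rail_stand: Gravity rail, fixed: grey base plate 360 x 80 x 12 mm, two telescopic posts and on them a straight aluminium blade on edge, 340 mm long, 8 mm thick, 55 mm high, in the plane y = 0. Origin: centre of the plate's underside; x horizontal along the rail to the low end, y across, z up. The blade's top edge always slopes down along +x by 10 degrees (0.1745 rad).
- rail_foot_mid (a point): Middle of the base plate's top face (12 mm over the stand's origin), under the blade's middle. The blade's top edge here stands 160 to 200 mm above the stand's origin, as the posts happen to be clamped: this height is not measured; find it by touch, lowering the trolley until it bears. It does not yield under load.
- rail_foot_high (a point): Middle of the base plate's upper-end edge, at x = -180 mm in the stand's frame. A yellow mark on the blade's faces shows the loading section, 150 to 50 mm uphill of the blade's middle. The trolley's middle belongs about 100 mm uphill, so its origin (36 mm under the top edge, square to the slope) at about x = -105 mm in the stand's frame, z axis square to the slope.
- rail_foot_low (a point): Middle of the base plate's low-end edge, at x = +180 mm in the stand's frame. Above it the end stop: a plate 36 mm wide, rising 53 mm above the blade's top edge, with a rubber pad whose face is 156 mm downhill of the blade's middle. A trolley resting against it has its origin at about x = 98 mm in the stand's frame. A released trolley gets there in about 2 s.
- indenter_box: closed wooden indenter case, 110 x 170 x 54 mm, bystander. Origin: centre of its underside.
- vee_block: steel V-block, 46 x 50 x 40 mm, bystander. Origin: centre of its underside.
- oiler: white oil bottle with a red spout, 41 mm across, 113 mm high, bystander. Origin: centre of its underside.
- ref_block: round steel reference block, 64 mm across, 15 mm high, bystander. Origin: centre of its underside.
- tape: roll of tape lying flat, 104 mm across, 25 mm high, bystander. Origin: centre of its underside.
- tin: round parts tin, 64 mm across, 22 mm high, bystander. Origin: centre of its underside.

How it is judged (in metres and radians):
On the way:
1. the trolley, still held, bears on the rail at the yellow-marked upper end: astride the blade and in line with it (contact force between the fingers and trolley above 1 N and contact force between trolley and rail_stand above 1 N and x of trolley in the frame of rail_stand between -0.14 and -0.06 m and y of trolley in the frame of rail_stand between -0.008 and 0.008 m and angle between the y axis of trolley and the y axis of rail_stand, either way round below 0.12 rad and angle between the x axis of trolley and the x axis of rail_stand, either way round below 0.27 rad and height (world z) of trolley above 0.07 m), for 0.2 s.
At the end, for the whole second after the job is handed in: The trolley rests on the rail against the stop: its origin 90 to 108 mm downhill of the stand's middle, within 8 mm of the rail's plane, astride and in line with the rail, released and still (y of trolley in the frame of rail_stand between -0.008 and 0.008 m and angle between the y axis of trolley and the y axis of rail_stand, either way round below 0.12 rad and angle between the x axis of trolley and the x axis of rail_stand, either way round below 0.27 rad and height (world z) of trolley above 0.07 m and x of trolley in the frame of rail_stand between 0.09 and 0.108 m and contact force between trolley and rail_stand above 1 N and linear speed of trolley below 0.02 m/s); the robot touches nothing.
It fails at once if the trolley is pressed onto the rail with more than 45 N (contact force between the fingers and trolley above 1 N and contact force between trolley and rail_stand above 45 N).
It fails at once if the trolley is pushed or held on the rail below the yellow-marked end instead of rolling by itself (contact force between the fingers and trolley above 0.5 N and contact force between trolley and rail_stand above 0.3 N and x of trolley in the frame of rail_stand above -0.03 m).
It fails at once if a bystander is shifted by more than 30 mm (distance of any of indenter_box, vee_block, oiler, ref_block, tape, tin from where it was at the start of the episode above 0.03 m).
It also fails if it takes over 42 s, if anything falls off the work surface, if the arm or the gripper's body presses on something with over 40 N, if the wrist force passes 120 N, or if a joint passes its speed limit or range.

## Working session

There is one attempt and no reset: what is moved stays moved. The work goes in short steps, Python scripts to look and compute and a tool call to move; the robot and the scene stay as the last step left them, time stands still between calls to the robot, and variables do not carry over. Pictures are saved under pics/ and viewed, at most 10 in all, crops included, and the job is handed in when it is done.

Besides the shell and the picture viewer there is one more tool, called after "Emit:" as name([rows], argument=value, ...), one row to a line, values as JSON. carry_out: Moves the arm, as the interface text tells. Its arguments: {"type":"object","properties":{"increments":{"type":"array","items":{"type":"array","items":{"type":"number"}}}},"required":["increments"]}

```bash
mkdir -p pics; ls; cat > h.py <<'E'
import numpy as np, cv2, pickle
from plant import env
def grab(n,f):
    o=env.get_obs(); c=env.read_camera(n); cv2.imwrite('pics/'+f+'.png',c['img']); c['obs']=o
    pickle.dump(c,open(f+'.pkl','wb')); return c
def ray(c,uv):
    K=np.array([[c['fx'],0,c['cx']],[0,c['fy'],c['cy']],[0,0,1.]])
    p=cv2.undistortPoints(np.array(uv,float).reshape(-1,1,2),K,np.array(c['distortion'],float)).reshape(-1,2)
    d=np.c_[p,np.ones(len(p))]
    if 'R' in c and c.get('R') is not None:
        R=np.array(c['R']);return -R.T@np.array(c['t']), d@R
    T=np.array(c['tool_from_camera']);o=c['obs'];Re=np.array(o['ee_rot']);
    return Re@T[:3,3]+np.array(o['ee_pos']), d@(Re@T[:3,:3]).T
def onz(c,uv,z):
    o,d=ray(c,uv); return o+d*((z-o[2])/d[:,2])[:,None]
E
python3 - <<'E'
from h import *
for n in('top','side','wrist'):
    c=grab(n,n+'0'); print(n,ray(c,[[320,240]]))
E
```

```text
pics
top (array([ 0.47780492, -0.04500676,  1.25436648]), array([[ 0.06760837, -0.02108853, -0.99756736]]))
side (array([ 0.17212297, -0.95992557,  0.9852482 ]), array([[ 0.27610475,  0.65146987, -0.70717107]]))
wrist (array([0.16130457, 0.50485504, 0.37250004]), array([[ 0.26679219, -0.13604966, -0.95411062]]))
```

View pics/top0.png

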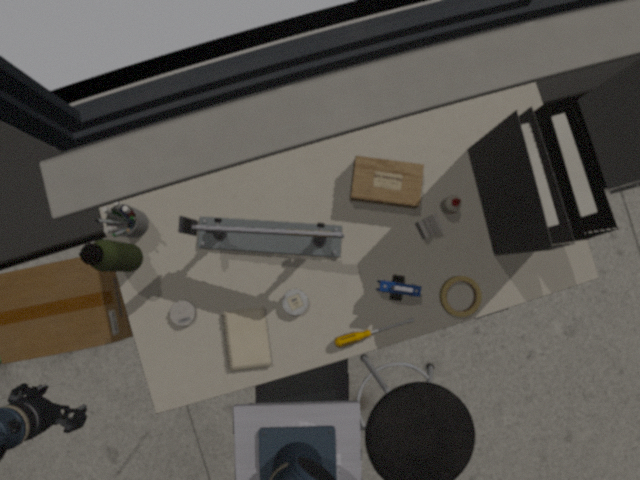

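View pics/side0.png

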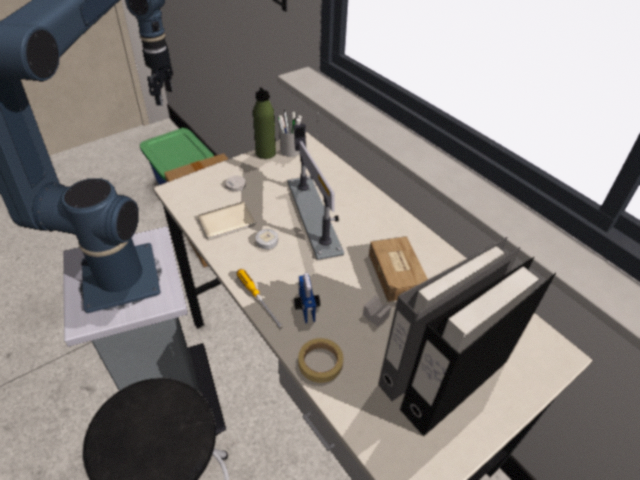

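The top view shows the trolley at about (400,288). The rail plate runs from (197,232) to (342,243), and the dark end stop at (188,225) marks its low, left end. Next I'll extract contours and look at an enlargement.

```bash
python3 - <<'E'
from h import *
c=pickle.load(open('top0.pkl','rb'));im=c['img']
a=cv2.resize(im[200:320,170:350],None,fx=4.4,fy=4.4,interpolation=cv2.INTER_CUBIC)
cv2.imwrite('pics/crop1.png',cv2.convertScaleAbs(a[:, :],alpha=1.5))
a=cv2.resize(im[250:330,350:450],None,fx=7,fy=7,interpolation=cv2.INTER_CUBIC)
cv2.imwrite('pics/crop2.png',cv2.convertScaleAbs(a,alpha=1.8))
h=cv2.cvtColor(im,cv2.COLOR_BGR2HSV)
for n in('top','side'):
    c=pickle.load(open(n+'0.pkl','rb'));h=cv2.cvtColor(c['img'],cv2.COLOR_BGR2HSV)
    m=cv2.inRange(h,(105,130,50),(125,255,255))
    k,l,s,ce=cv2.connectedComponentsWithStats(m)
    for i in range(1,k):
        if s[i,4]>30: print(n,s[i],ce[i])
E
```

```text
top [380 281  27  12 105] [388.8952381  285.58095238]
top [410 286  10  10  38] [415.55263158 290.23684211]
side [155 171   9  12  33] [159.06060606 177.87878788]
side [300 277  16  42 231] [306.45454545 298.95238095]
```

View pics/crop1.png

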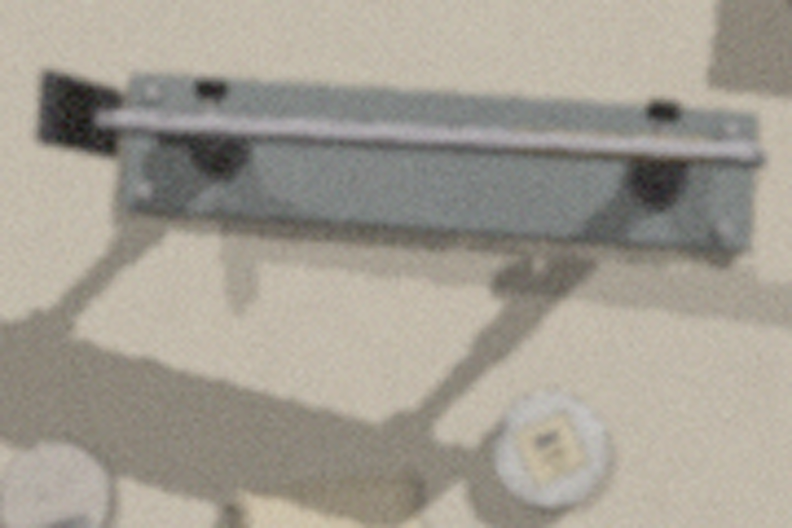

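View pics/crop2.png

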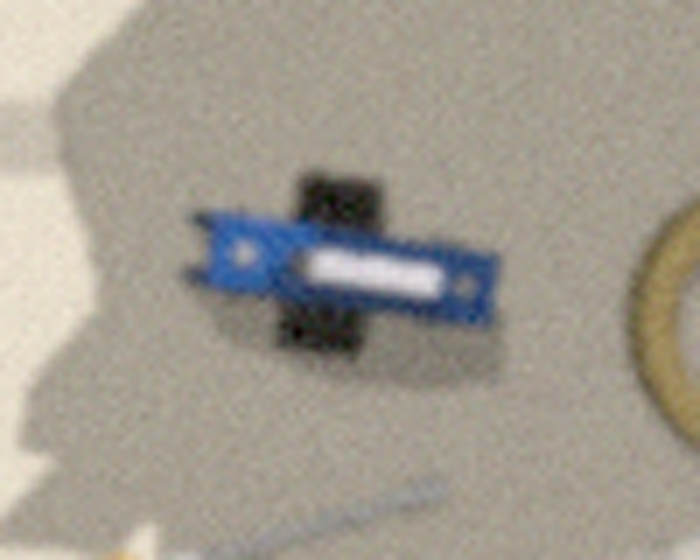

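The crops show the plate's top corners near crop1 (135,72), (757,113), (748,248) and (120,210). The stop is at the left. In crop2 the trolley's tab runs from (306,265) to (443,280), with the bridge ends at about (209,250) and (494,290).

```bash
python3 - <<'E'
from h import *
c=pickle.load(open('top0.pkl','rb'))
P=onz(c,(np.array([[135,72],[757,113],[748,246],[120,210]])+.5)/4.4-.5+[170,200],.012)
print(P); A=(P[0]+P[3])/2;B=(P[1]+P[2])/2
print('low',A,'high',B,'len',np.linalg.norm(A-B),'mid',(A+B)/2,'ang',np.degrees(np.arctan2(*(A-B)[1::-1])), np.linalg.norm(P[0]-P[3]))
f=lambda q,z:onz(c,(np.array(q)+.5)/7-.5+[350,250],z)
T=f([[306,264],[443,281]],.106);Q=f([[209,252],[494,290]],.066)
for X in(T,Q): d=X[0]-X[1];print(X.mean(0),np.linalg.norm(d),np.degrees(np.arctan2(d[1],d[0])))
w=pickle.load(open('side0.pkl','rb'))
o=env.get_obs();print(o['ee_rot'],o['ee_pos'],o['time_s'],o['wrist_force']);print(np.array(w and pickle.load(open('wrist0.pkl','rb'))['tool_from_camera']).round(3))
E
```

```text
[[ 0.63089096  0.22830844  0.012     ]
 [ 0.59747261 -0.12663212  0.012     ]
 [ 0.5218204  -0.11915156  0.012     ]
 [ 0.55203015  0.23794025  0.012     ]]
low [0.59146055 0.23312434 0.012     ] high [ 0.5596465  -0.12289184  0.012     ] len 0.35743483066059545 mid [0.57555353 0.05511625 0.012     ] ang 84.89354115109086 0.07944683052431559
[ 0.43809879 -0.25814416  0.106     ] 0.04595378584974035 81.18353935064573
[ 0.43745004 -0.2577577   0.066     ] 0.09896979343809638 80.67155632715227
[[-8.97891866e-01  4.40214858e-01 -1.03699218e-03]
 [ 4.40216017e-01  8.97890502e-01 -1.58275728e-03]
 [ 2.34352153e-04 -1.87764545e-03 -9.99998210e-01]] [0.23087154 0.47101841 0.25537118] 0.15 [ 0.68414916 -0.37109168  0.14074669]
[[ 0.001 -0.953 -0.302  0.077]
 [ 1.     0.001  0.    -0.   ]
 [ 0.    -0.302  0.953 -0.117]
 [ 0.     0.     0.     1.   ]]
```

Emit:
carry_out([
  [0, 0, 0.1413, 0, 0, 0, 8.5],
  [0, 0, 0.1413, 0, 0, 0, 8.5],
  [0, 0, 0.1413, 0, 0, 0, 8.5],
  [0, 0, 0.1413, 0, 0, 0, 8.5],
  [0, 0, 0.1413, 0, 0, 0, 8.5],
  [0, 0, 0.1413, 0, 0, 0, 8.5],
  [0, 0, 0.1413, 0, 0, 0, 8.5],
  [0, 0, 0.1413, 0, 0, 0, 8.5],
  [0, 0, 0.1413, 0, 0, 0, 8.5],
  [0, 0, 0, -4, 1.8, 0, 8.5],
  [0, 0, 0, -4.3, 2, 0, 8.5],
  [0, 0, 0, -4.3, 2, 0, 8.5],
])

```text
time_s: 1.35
ee_pos: [0.2686, 0.3365, 0.2556]
ee_rot: [[0.154, 0.988, -0.001], [0.988, -0.154, -0.001], [-0.001, -0.0, -1.0]]
wrist_force: [1.9, -1.4, 0.2]
finger_gap: 0.0851
gripper_force: 0.0
```

Emit:
carry_out([
  [0, 0, 0, -4.3, 2, 0, 8.5],
  [0, 0, 0, -4.3, 2, 0, 8.5],
  [0, 0, 0, -4.3, 2, 0, 8.5],
  [0, 0, 0, -4.3, 2, 0, 8.5],
  [0, 0, 0, -4.3, 2, 0, 8.5],
  [0, 0, 0, -4.3, 2, 0, 8.5],
  [0, 0, 0, -4.3, 2, 0, 8.5],
  [0, 0, 0, -4.3, 2, 0, 8.5],
  [0, 0, 0, -4.3, 2, 0, 8.5],
  [0, 0, 0, -4.3, 2, 0, 8.5],
  [0, 0, 0, -4.3, 2, 0, 8.5],
  [0, 0, 0, -4.3, 2, 0, 8.5],
])

```text
time_s: 2.55
ee_pos: [0.4252, -0.2113, 0.256]
ee_rot: [[0.157, 0.988, 0.0], [0.988, -0.157, 0.0], [0.0, -0.0, -1.0]]
wrist_force: [0.5, 0.4, 0.7]
finger_gap: 0.0848
gripper_force: 0.0
```

Emit:
carry_out([
  [0, 0, 0, -4.6, 2, 0, 8.5],
  [0, 0, 0, 0, 0, 0, 8.5],
  [0, 0, 0, 0, 0, 0, 8.5],
])

```text
time_s: 2.85
ee_pos: [0.4373, -0.2583, 0.2549]
ee_rot: [[0.158, 0.987, -0.002], [0.987, -0.158, 0.002], [0.002, -0.003, -1.0]]
wrist_force: [-1.4, 0.8, 0.1]
finger_gap: 0.085
gripper_force: 0.0
```

```bash
python3 - <<'E'
from h import *
c=grab('wrist','w1'); o=c['obs'];R=np.array(o['ee_rot']);print(o['ee_pos'],R.round(4),o['qpos'],o['time_s'])
E
```

```text
[ 0.43731395 -0.25830396  0.25492091] [[ 0.1583  0.9874 -0.0024]
 [ 0.9874 -0.1582  0.0024]
 [ 0.0019 -0.0027 -1.    ]] [-3.81500586e+01  3.76681485e-01  3.10122901e+00  9.29152674e+01
  2.16821180e-02  6.09551235e+01] 2.85
```

View pics/w1.png

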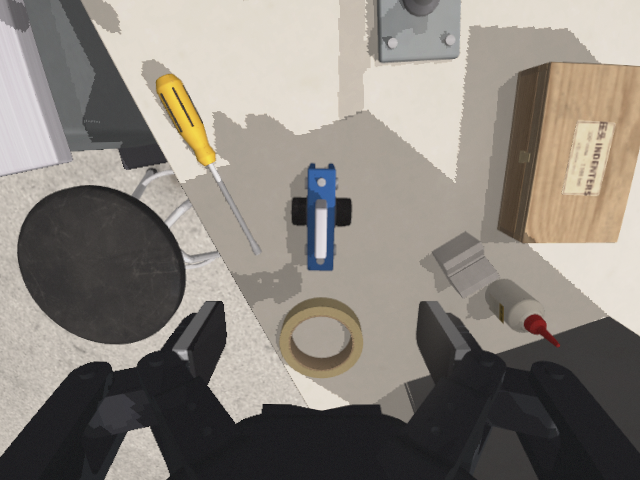

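The trolley is at (321,217), with its tab from (320,203) to (321,262). The rail's upper-end edge is visible from (378,62) to (460,59).

```bash
python3 - <<'E'
from h import *
c=pickle.load(open('w1.pkl','rb'));im=c['img']
h=cv2.cvtColor(im,cv2.COLOR_BGR2HSV);m=cv2.inRange(h,(105,120,40),(125,255,255))
t=np.zeros_like(m);t[195:275,300:345]=cv2.inRange(h[195:275,300:345],(100,0,140),(180,90,255))
m[:150]=0;m[290:]=0
for row in range(205,262,8):
    x=np.where(t[row])[0]; b=np.where(m[row])[0]; print(row,x.min() if len(x) else 0,x.max() if len(x) else 0,b.min(),b.max())
y,x=np.where(t);print(y.min(),y.max(),np.where(m)[0].min(),np.where(m)[0].max())
P=onz(c,[[308,180],[336,180],[308,270],[334,270]],.066)
print('bridge',P.round(4),P.mean(0));d=(P[0]+P[1]-P[2]-P[3])/2;print(np.linalg.norm(d),np.degrees(np.arctan2(d[1],d[0])))
P=onz(c,[[320.5,208],[321,261]],.106);d=P[0]-P[1];print('tab',P,P.mean(0),np.linalg.norm(d),np.degrees(np.arctan2(d[1],d[0])))
P=onz(c,[[378,62],[460,59.5]],.012);print('plate high',P,P.mean(0),np.linalg.norm(P[0]-P[1]))
E
```

```text
205 326 326 307 334
213 316 326 308 334
221 316 326 308 333
229 316 326 308 333
237 316 326 308 332
245 316 326 308 332
253 315 326 308 332
261 0 0 308 332
195 258 164 269
bridge [[ 0.431  -0.2185  0.066 ]
 [ 0.4562 -0.2225  0.066 ]
 [ 0.4161 -0.3055  0.066 ]
 [ 0.4415 -0.3096  0.066 ]] [ 0.43622395 -0.26404019  0.066     ]
0.08827073278418876 80.33842107442116
tab [[ 0.43969271 -0.23766191  0.106     ]
 [ 0.43285597 -0.28305545  0.106     ]] [ 0.43627434 -0.26035868  0.106     ] 0.04590549331268955 81.4350376591649
plate high [[ 0.51494244 -0.12164013  0.012     ]
 [ 0.59557542 -0.13091441  0.012     ]] [ 0.55525893 -0.12627727  0.012     ] 0.08116458418439279
```

Emit:
carry_out([
  [0, 0, 0, -0.1, -0.05, 4, 8.5],
  [0, 0, 0, 0, 0, 4, 8.5],
  [0, 0, 0, 0, 0, 4, 8.5],
  [0, 0, 0, 0, 0, 2.5, 8.5],
  [0, 0, 0, 0, 0, 1.2, 6],
  [0, 0, 0, 0, 0, 0, 4],
  [0, 0, 0, 0, 0, 0, 2],
  [0, 0, 0, 0, 0, 0, 0.5],
  [0, 0, 0, 0, 0, 0, 0.5],
  [0, 0, 0, 0, 0, 0, 0.5],
])

```text
time_s: 3.9
ee_pos: [0.4375, -0.2593, 0.1014]
ee_rot: [[0.156, 0.988, 0.001], [0.988, -0.156, -0.002], [-0.002, 0.001, -1.0]]
wrist_force: [-1.9, -0.5, 5.8]
finger_gap: 0.009
gripper_force: 60.1
```

Emit:
carry_out([
  [0, 0, 0, 0, 0, 0, 0.5],
  [0, 0, 0, 0, 0, 0, 0.5],
  [0, 0, 0, 0, 0, 0, 0.5],
])

```text
time_s: 4.2
ee_pos: [0.4375, -0.2593, 0.1014]
ee_rot: [[0.156, 0.988, 0.001], [0.988, -0.156, -0.002], [-0.002, 0.001, -1.0]]
wrist_force: [-3.1, 0.7, 6.7]
finger_gap: 0.0094
gripper_force: 60.1
```

Emit:
carry_out([
  [0, 0, 0, 0, 0, -3, 0.5],
  [0, 0, 0, 0, 0, -4.5, 0.5],
  [0, 0, 0, 0, 0, -4.5, 0.5],
  [0, 0, 0, 0, 0, -4.5, 0.5],
  [0, 0, 0, 0, 0, -4.5, 0.5],
  [0, 0, 0, 0, 0, -4, 0.5],
  [0, 0, 0, 0, 0, 0, 0.5],
  [0, 0, 0, 0, 0, 0, 0.5],
])

```text
time_s: 5.0
ee_pos: [0.4376, -0.2589, 0.3493]
ee_rot: [[0.156, 0.988, 0.001], [0.988, -0.156, -0.0], [-0.0, 0.001, -1.0]]
wrist_force: [-0.3, -0.6, -5.2]
finger_gap: 0.0093
gripper_force: 59.3
```

Emit:
carry_out([
  [0, 0, 0, 3, 1.1, 0, 0.5],
  [0, 0, 0, 4.1, 1.5, 0, 0.5],
  [0, 0, 0, 4.1, 1.5, 0, 0.5],
  [0, 0, 0, 4.1, 1.5, 0, 0.5],
  [0, 0, 0, 4.1, 1.5, 0, 0.5],
  [0, 0, 0, 4.1, 1.5, 0, 0.5],
  [0, 0, -0.034, 0.9, 0.4, 0, 0.5],
  [0, 0, -0.034, 0, 0, 0, 0.5],
  [0, -0.0873, 0, 0, 0, 0, 0.5],
  [0, -0.0873, 0, 0, 0, 0, 0.5],
  [0, 0, 0, 0, 0, 0, 0.5],
  [0, 0, 0, 0, 0, 0, 0.5],
])

```text
time_s: 6.2
ee_pos: [0.5635, -0.0312, 0.3467]
ee_rot: [[0.086, 0.996, -0.02], [0.981, -0.088, -0.171], [-0.172, -0.005, -0.985]]
wrist_force: [-0.4, -1.1, -4.9]
finger_gap: 0.0091
gripper_force: 59.4
```

```bash
python3 - <<'E'
from h import *
c=grab('wrist','w2'); o=c['obs'];R=np.array(o['ee_rot']);print(o['ee_pos'],R.round(4),o['time_s'],o['wrist_force'],o['gripper_force'])
E
```

```text
[ 0.56348027 -0.03115625  0.34670714] [[ 0.0855  0.9961 -0.0198]
 [ 0.9814 -0.0877 -0.1708]
 [-0.1719 -0.0048 -0.9851]] 6.2 [-0.35959827 -1.0553805  -4.8833798 ] 59.44358825683594
```

View pics/w2.png

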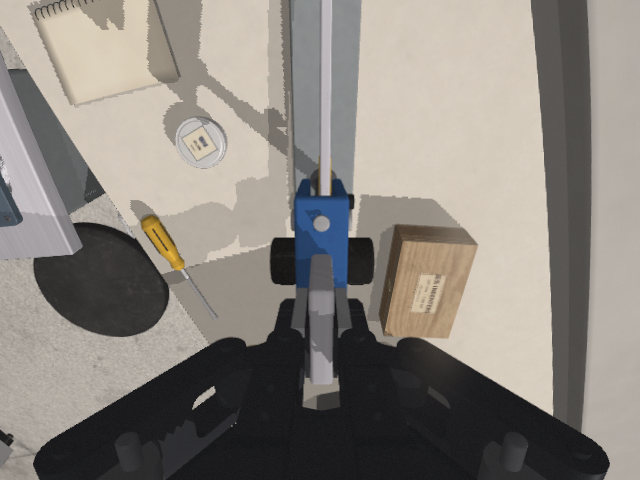

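The blade's top edge runs from about (327,0) to (325,190) and disappears behind the trolley. The blue trolley is centred near column 321. Next I'll extract the edge columns and the lateral and yaw offsets.

```bash
cat > al.py <<'E'
from h import *
import sys
c=pickle.load(open(sys.argv[1],'rb'));im=c['img'].astype(int)
T=np.array(c['tool_from_camera'])
def pts(uv,z): # tool-frame points on tool plane z
    K=np.array([[c['fx'],0,c['cx']],[0,c['fy'],c['cy']],[0,0,1.]])
    p=cv2.undistortPoints(np.array(uv,float).reshape(-1,1,2),K,np.array(c['distortion'],float)).reshape(-1,2)
    d=np.c_[p,np.ones(len(p))]@T[:3,:3].T;o=T[:3,3];return o+d*((z-o[2])/d[:,2])[:,None]
h=cv2.cvtColor(c['img'],cv2.COLOR_BGR2HSV)
L=[];Rr=[]
for r in range(5,170,5):
    g=cv2.GaussianBlur(c['img'],(3,3),0)[r,:,:].astype(float).mean(1); s=np.diff(g)
    if r in(5,85,165): print(r,g[312:340].round().astype(int))
    L.append((311+np.argmax(s[311:327])+.5,r)); Rr.append((320+np.argmin(s[320:340])+.5,r))
for H in(.16,.18,.20):
    # blade top plane: world normal n; dist along tool z from TCP
    o=c['obs'];p=np.array(o['ee_pos']);R=np.array(o['ee_rot'])
    sx=(p[:2]-[.5735,.054])@[.089,.996]; top=H-np.tan(.1745)*sx; z=(p[2]-top)*np.cos(.1745)
    l=pts(L,z);q=pts(Rr,z);fl=np.polyfit(l[:,0],l[:,1],1);fr=np.polyfit(q[:,0],q[:,1],1)
    print('H',H,'z',z.round(4),'L',fl,'R',fr,'w',fl[1]-fr[1])
m=cv2.inRange(h,(105,120,40),(125,255,255));e=[]
for r in range(200,232,4):
    b=np.where(m[r,280:370])[0]+280;e.append(((b.min()+b.max())/2,r))
q=pts(e,.1014-.066);print('trolley mid',np.polyfit(q[:,0],q[:,1],1),e[0],e[-1])
E
python3 al.py w2.pkl
```

```text
5 [142 142 142 142 142 143 140 133 130 147 173 187 188 188 188 188 188 189
 194 186 161 143 141 141 141 141 141 141]
85 [140 140 140 140 140 139 135 128 132 157 179 186 186 186 185 186 188 192
 187 165 145 140 141 141 141 141 141 140]
165 [ 99  99  99  99  99  97  94 100 128 161 179 183 184 184 186 190 192 186
 166 147 140 140 140 140 141 141 140 140]
H 0.16 z 0.169 L [ 0.00825565 -0.00123194] R [-0.0017061   0.00771195] w -0.008943898895076225
H 0.18 z 0.1493 L [ 0.00825565 -0.00119513] R [-0.0017061   0.00718604] w -0.008381161608218796
H 0.2 z 0.1296 L [ 0.00825565 -0.00115831] R [-0.0017061   0.00666012] w -0.007818424321361369
trolley mid [ 0.02235848 -0.0008996 ] (np.float64(321.5), 200) (np.float64(321.0), 228)
```

Emit:
carry_out([
  [0, 0, 0, 0.17, 0.28, 1, 0.5],
  [0, 0, 0, 0.26, 0, 1.5, 0.5],
  [0, 0, 0, 0, 0, 0, 0.5],
  [0, 0, 0, 0, 0, 0, 0.5],
])

```text
time_s: 6.65
ee_pos: [0.5665, -0.0326, 0.323]
ee_rot: [[0.088, 0.996, -0.017], [0.981, -0.09, -0.173], [-0.173, -0.002, -0.985]]
wrist_force: [0.1, -0.3, -3.7]
finger_gap: 0.0089
gripper_force: 59.4
```

```bash
python3 - <<'E'
from h import *
c=grab('wrist','w3'); print(c['obs']['ee_pos'],c['obs']['wrist_force'])
cv2.imwrite('pics/w3c.png',cv2.resize(c['img'][100:250,240:400],None,fx=4,fy=4))
E
python3 al.py w3.pkl
```

```text
[ 0.56646472 -0.03257895  0.32303154] [ 0.1040599  -0.30412674 -3.67853446]
5 [137 131 135 157 179 187 188 187 187 186 186 187 190 185 166 147 141 141
 142 142 142 142 143 143 143 142 141 141]
85 [137 129 131 153 175 184 186 185 185 184 185 188 192 188 167 146 139 139
 139 140 140 141 141 140 139 139 139 138]
165 [123 110 108 122 132 140 153 169 179 184 187 190 186 166 145 138 138 138
 139 139 139 139 139 139 138 139 139 139]
H 0.16 z 0.1455 L [-0.00879545 -0.00325298] R [0.0029606  0.00308217] w -0.006335142868772351
H 0.18 z 0.1258 L [-0.00879545 -0.00296272] R [0.0029606  0.00282936] w -0.005792081801170619
H 0.2 z 0.1061 L [-0.00879545 -0.00267247] R [0.0029606  0.00257655] w -0.0052490207335688845
trolley mid [ 0.02235832 -0.00089973] (np.float64(321.5), 200) (np.float64(321.0), 228)
```

View pics/w3c.png

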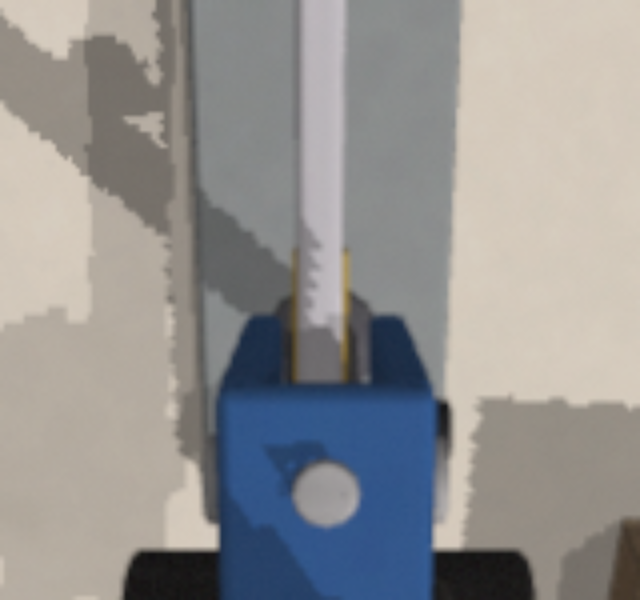

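The blade enters between the cheeks: blade centre is at crop column 322 and bridge centre at 326, about 0.5 mm off. The yellow mark lies under the trolley's front edge.

Emit:
carry_out([
  [0, 0, 0, 0.1, -0.05, 0.6, 0.5],
  [0, 0, 0, 0.1, 0, 0.6, 0.5],
  [0, 0, 0, 0.1, 0, 0.6, 0.5],
  [0, 0, 0, 0.1, 0, 0.6, 0.5],
  [0, 0, 0, 0.1, 0, 0.6, 0.5],
  [0, 0, 0, 0, 0, 0, 0.5],
])

```text
time_s: 7.3
ee_pos: [0.5658, -0.032, 0.2919]
ee_rot: [[0.087, 0.996, -0.018], [0.981, -0.088, -0.173], [-0.174, -0.003, -0.985]]
wrist_force: [-0.1, -0.6, -5.7]
finger_gap: 0.0091
gripper_force: 59.5
```

Emit:
carry_out([
  [0, 0, 0, 0.035, 0, 0.2, 0.5],
  [0, 0, 0, 0.035, 0, 0.2, 0.5],
  [0, 0, 0, 0.035, 0, 0.2, 0.5],
  [0, 0, 0, 0, 0, 0, 0.5],
])

```text
time_s: 7.7
ee_pos: [0.5663, -0.0322, 0.2872]
ee_rot: [[0.087, 0.996, -0.016], [0.981, -0.089, -0.173], [-0.174, -0.0, -0.985]]
wrist_force: [0.0, 0.0, -3.8]
finger_gap: 0.0092
gripper_force: 59.5
```

Emit:
carry_out([
  [0, 0, 0, 0.02, 0, 0.1, 0.5],
  [0, 0, 0, 0, 0, 0, 0.5],
])

```text
time_s: 7.9
ee_pos: [0.5664, -0.0322, 0.2864]
ee_rot: [[0.087, 0.996, -0.015], [0.981, -0.089, -0.173], [-0.174, 0.0, -0.985]]
wrist_force: [0.5, -0.1, -4.9]
finger_gap: 0.0088
gripper_force: 59.5
```

Emit:
carry_out([
  [0, 0, 0, 0.02, 0, 0.1, 0.5],
  [0, 0, 0, 0, 0, 0, 0.5],
])

```text
time_s: 8.1
ee_pos: [0.5664, -0.0322, 0.2853]
ee_rot: [[0.087, 0.996, -0.015], [0.981, -0.089, -0.173], [-0.174, -0.0, -0.985]]
wrist_force: [-0.9, 0.2, -5.2]
finger_gap: 0.0092
gripper_force: 59.5
```

No contact yet.

Emit:
carry_out([
  [0, 0, 0, 0.02, 0, 0.1, 0.5],
  [0, 0, 0, 0.02, 0, 0.1, 0.5],
  [0, 0, 0, 0, 0, 0, 0.5],
])

```text
time_s: 8.4
ee_pos: [0.5663, -0.0321, 0.2831]
ee_rot: [[0.087, 0.996, -0.016], [0.981, -0.089, -0.173], [-0.174, -0.0, -0.985]]
wrist_force: [-0.2, -0.7, -5.4]
finger_gap: 0.0091
gripper_force: 59.5
```

Emit:
carry_out([
  [0, 0, 0, 0.02, 0, 0.1, 0.5],
  [0, 0, 0, 0, 0, 0, 0.5],
])

```text
time_s: 8.6
ee_pos: [0.5663, -0.0321, 0.2822]
ee_rot: [[0.087, 0.996, -0.016], [0.981, -0.089, -0.173], [-0.174, -0.0, -0.985]]
wrist_force: [-0.4, 0.3, -5.0]
finger_gap: 0.009
gripper_force: 59.5
```

Emit:
carry_out([
  [0, 0, 0, 0.02, 0, 0.1, 0.5],
  [0, 0, 0, 0, 0, 0, 0.5],
])

```text
time_s: 8.8
ee_pos: [0.5663, -0.032, 0.2811]
ee_rot: [[0.087, 0.996, -0.016], [0.981, -0.089, -0.173], [-0.174, -0.0, -0.985]]
wrist_force: [-0.7, -1.0, -5.4]
finger_gap: 0.0095
gripper_force: 59.5
```

Emit:
carry_out([
  [0, 0, 0, 0.02, 0, 0.1, 0.5],
  [0, 0, 0, 0, 0, 0, 0.5],
])

```text
time_s: 9.0
ee_pos: [0.5663, -0.032, 0.2801]
ee_rot: [[0.087, 0.996, -0.016], [0.981, -0.089, -0.173], [-0.174, -0.0, -0.985]]
wrist_force: [-0.2, -0.9, -4.6]
finger_gap: 0.0094
gripper_force: 59.5
```

Emit:
carry_out([
  [0, 0, 0, 0.02, 0, 0.1, 0.5],
  [0, 0, 0, 0, 0, 0, 0.5],
])

```text
time_s: 9.2
ee_pos: [0.5663, -0.032, 0.2791]
ee_rot: [[0.087, 0.996, -0.016], [0.981, -0.089, -0.173], [-0.174, -0.0, -0.985]]
wrist_force: [-0.1, 0.3, -5.5]
finger_gap: 0.0092
gripper_force: 59.5
```

Emit:
carry_out([
  [0, 0, 0, 0.02, 0, 0.1, 0.5],
  [0, 0, 0, 0, 0, 0, 0.5],
])

```text
time_s: 9.4
ee_pos: [0.5663, -0.032, 0.2781]
ee_rot: [[0.087, 0.996, -0.016], [0.981, -0.089, -0.173], [-0.174, -0.0, -0.985]]
wrist_force: [-0.9, -0.1, -4.9]
finger_gap: 0.0093
gripper_force: 59.5
```

Emit:
carry_out([
  [0, 0, 0, 0.02, 0, 0.1, 0.5],
  [0, 0, 0, 0, 0, 0, 0.5],
])

```text
time_s: 9.6
ee_pos: [0.5663, -0.0319, 0.2771]
ee_rot: [[0.087, 0.996, -0.016], [0.981, -0.089, -0.173], [-0.174, -0.0, -0.985]]
wrist_force: [-0.2, 0.2, -6.2]
finger_gap: 0.0095
gripper_force: 59.5
```

Emit:
carry_out([
  [0, 0, 0, 0.02, 0, 0.1, 0.5],
  [0, 0, 0, 0, 0, 0, 0.5],
])

```text
time_s: 9.8
ee_pos: [0.5663, -0.0319, 0.276]
ee_rot: [[0.087, 0.996, -0.016], [0.981, -0.089, -0.173], [-0.174, -0.0, -0.985]]
wrist_force: [0.2, 0.7, -4.7]
finger_gap: 0.009
gripper_force: 59.5
```

Emit:
carry_out([
  [0, 0, 0, 0.02, 0, 0.1, 0.5],
  [0, 0, 0, 0, 0, 0, 0.5],
])

```text
time_s: 10.0
ee_pos: [0.5664, -0.0319, 0.275]
ee_rot: [[0.087, 0.996, -0.016], [0.981, -0.089, -0.173], [-0.174, -0.0, -0.985]]
wrist_force: [-0.3, 0.2, -5.1]
finger_gap: 0.009
gripper_force: 59.5
```

Emit:
carry_out([
  [0, 0, 0, 0.02, 0, 0.1, 0.5],
  [0, 0, 0, 0, 0, 0, 0.5],
])

```text
time_s: 10.2
ee_pos: [0.5664, -0.0319, 0.2746]
ee_rot: [[0.087, 0.996, -0.015], [0.981, -0.089, -0.173], [-0.174, 0.001, -0.985]]
wrist_force: [0.4, 0.5, -3.7]
finger_gap: 0.0092
gripper_force: 59.9
```

Emit:
carry_out([
  [0, 0, 0, 0.02, 0, 0.1, 0.5],
  [0, 0, 0, 0, 0, 0, 0.5],
])

```text
time_s: 10.4
ee_pos: [0.5665, -0.0319, 0.2743]
ee_rot: [[0.087, 0.996, -0.014], [0.981, -0.088, -0.173], [-0.174, 0.002, -0.985]]
wrist_force: [-1.6, 1.9, 2.1]
finger_gap: 0.009
gripper_force: 60.4
```

Emit:
carry_out([
  [0, 0, 0, 0.02, 0, 0.1, 0.5],
  [0, 0, 0, 0, 0, 0, 0.5],
])

```text
time_s: 10.6
ee_pos: [0.5665, -0.0318, 0.2742]
ee_rot: [[0.087, 0.996, -0.013], [0.981, -0.088, -0.174], [-0.174, 0.003, -0.985]]
wrist_force: [-2.5, 1.9, 5.7]
finger_gap: 0.009
gripper_force: 61.1
```

Emit:
carry_out([
  [0, 0, 0, 0, 0, 0, 0.5],
  [0, 0, 0, 0, 0, 0, 0.5],
  [0, 0, 0, 0, 0, 0, 0.5],
  [0, 0, 0, -0.02, 0, -0.1, 0.5],
  [0, 0, 0, 0, 0, 0, 0.5],
])

```text
time_s: 11.1
ee_pos: [0.5666, -0.0319, 0.2742]
ee_rot: [[0.087, 0.996, -0.014], [0.981, -0.089, -0.173], [-0.174, 0.002, -0.985]]
wrist_force: [-2.2, 1.4, 4.8]
finger_gap: 0.0091
gripper_force: 60.9
```

Emit:
carry_out([
  [0, 0, 0, 0, 0, 0, 8.5],
  [0, 0, 0, 0, 0, 0, 8.5],
  [0, 0, 0, 0, 0, 0, 8.5],
  [0, 0, 0, 0, 0, 0, 8.5],
  [0, 0, 0, 0, 0, 0, 8.5],
  [0, 0, 0, 0, 0, 0, 8.5],
  [0, 0, 0, 0, 0, 0, 8.5],
  [0, 0, 0, 0, 0, 0, 8.5],
  [0, 0, 0, 0, 0, 0, 8.5],
  [0, 0, 0, 0, 0, 0, 8.5],
  [0, 0, 0, 0, 0, 0, 8.5],
  [0, 0, 0, 0, 0, 0, 8.5],
])

```text
time_s: 12.3
ee_pos: [0.5664, -0.0319, 0.2732]
ee_rot: [[0.087, 0.996, -0.015], [0.981, -0.089, -0.173], [-0.174, 0.0, -0.985]]
wrist_force: [-0.7, -0.1, 0.3]
finger_gap: 0.0853
gripper_force: 0.0
```

Emit:
carry_out([
  [0, 0, 0, 0, 0, 0, 8.5],
  [0, 0, 0, 0, 0, 0, 8.5],
  [0, 0, 0, 0, 0, 0, 8.5],
  [0, 0, 0, 0, 0, 0, 8.5],
  [0, 0, 0, 0, 0, 0, 8.5],
  [0, 0, 0, 0, 0, 0, 8.5],
  [0, 0, 0, 0, 0, 0, 8.5],
  [0, 0, 0, 0, 0, 0, 8.5],
  [0, 0, 0, 0, 0, 0, 8.5],
  [0, 0, 0, 0, 0, 0, 8.5],
  [0, 0, 0, 0, 0, 0, 8.5],
  [0, 0, 0, 0, 0, 0, 8.5],
])

```text
time_s: 13.5
ee_pos: [0.5664, -0.0319, 0.2731]
ee_rot: [[0.087, 0.996, -0.015], [0.981, -0.089, -0.173], [-0.174, -0.0, -0.985]]
wrist_force: [0.8, 0.2, 0.2]
finger_gap: 0.0852
gripper_force: 0.0
```

```bash
python3 - <<'E'
from h import *
c=grab('wrist','w4'); print(c['obs']['time_s'],c['obs']['wrist_force'])
E
```

```text
13.5 [0.81287024 0.2351133  0.17114587]
```

View pics/w4.png

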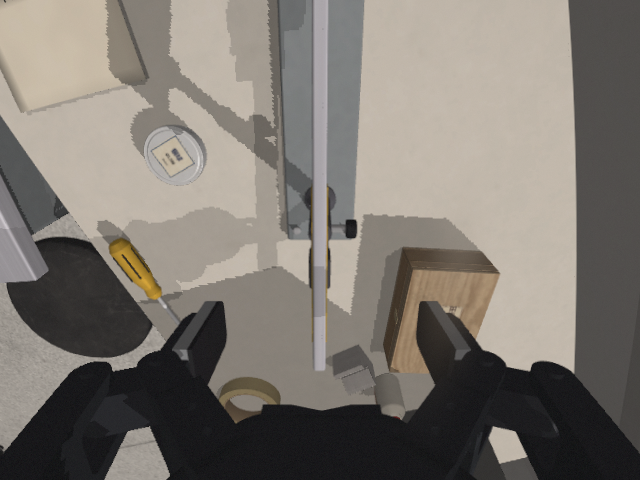

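The trolley has rolled out of the wrist view and the blade is clear between the open fingers. I'll back off and check with the top camera.

Emit:
carry_out([
  [0, 0, 0, 0, 0, -3, 8.5],
  [0, 0, 0, 0, 0, -4, 8.5],
  [0, 0, 0, -4, 0, -2, 8.5],
  [0, 0, 0, -4, 0, 0, 8.5],
  [0, 0, 0, 0, 0, 0, 8.5],
  [0, 0, 0, 0, 0, 0, 8.5],
  [0, 0, 0, 0, 0, 0, 8.5],
])

```text
time_s: 14.25
ee_pos: [0.5607, -0.0942, 0.375]
ee_rot: [[0.087, 0.996, -0.017], [0.981, -0.088, -0.172], [-0.173, -0.001, -0.985]]
wrist_force: [0.3, -0.3, 0.7]
finger_gap: 0.0852
gripper_force: 0.0
```

```bash
python3 - <<'E'
from h import *
u=np.array([.089,.996,0])
for k in range(2):
    c=grab('top','t%d'%k);h=cv2.cvtColor(c['img'],cv2.COLOR_BGR2HSV)
    m=cv2.inRange(h,(105,130,50),(125,255,255));m[:180]=0;m[270:]=0;m[:,:150]=0;m[:,280:]=0
    y,x=np.where(m);P=onz(c,[[x.min(),y[x==x.min()].mean()],[x.max(),y[x==x.max()].mean()]],.187)
    print(len(x),x.min(),x.max(),y.min(),y.max(),(P-[.5735,.054,0])@u)
a=c['img'][150:300,120:320];s=grab('side','s1')['img'][110:260,230:400]
cv2.imwrite('pics/fin.png',cv2.convertScaleAbs(cv2.resize(np.hstack([a,s]),None,fx=2.1,fy=2.1,interpolation=cv2.INTER_CUBIC),alpha=1.4))
E
```

```text
214 189 239 219 233 [0.16140102 0.05303416]
214 189 237 220 233 [0.16159628 0.05680917]
```

View pics/fin.png

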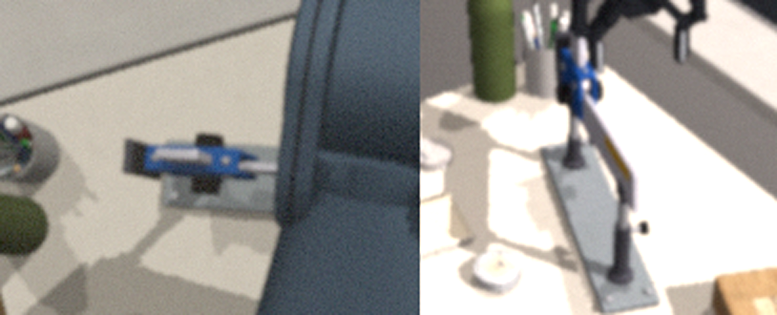

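The trolley sits astride the blade against the stop, with its origin at about x = 96 mm, and it hasn't moved between the two frames.

```bash
python3 -c "
from plant import env
print(env.sign_off())"
```

```text
the job is handed in; nothing more can be done
None
```

The job is handed in (no verdict came back): the trolley was lowered onto the yellow-marked end until it bore on the rail at about 11 N and released, and it rolled down by itself to rest still against the stop.

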